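Unlock the eccentric, slide the culture dish under the camera and lock it

TASK

Bring the culture dish under the inspection camera: push the lever of the eccentric cam all the way round to its far stop, so that the cam's low side faces the slide, then push the slide forward by its upright plate until it is fully home, and push the lever all the way back to its first stop so that the cam locks the slide there. Leave the dish lying in its nest without touching it, and do not disturb the things standing around.

Things in the scene. Friction and masses are not known exactly. Their poses are not given: they have to be found in the camera images.
- station: Fixed grey base, 16 mm high, that carries the mechanism. Origin on the table; the plate spans x -157 to 167, y -95 to 95 mm. Its x axis is the slide's forward direction, y left, z up. Keep clear of the column (16 mm thick, 220 mm tall, at (146, -25) mm, far end) and of the camera it holds over (85, -25) mm (38 mm across, 130 to 223 mm above the table).
- cam (a joint): Turn of cam and lever about the upright pivot, rad. 0 = first stop, locked (high side across the roller's path; lever along the station's -x, turned 5 degrees to +y). Grows clockwise from above, the lever sweeping over the left (+y) side, to the far stop at 2.6 (low side to the slide; lever 26 degrees left of +x). The roller passes only above about 2.05. Stays where left; about 2 N at the knob.
- cam_pivot (a point): Point on the upright pivot axis of cam and lever, 70 mm above the table (the top of the pivot screw is at 56 mm). The cam is a steel disc 40 mm across, 24 to 37 mm above the table, pivoted 12 mm off its centre.
- lever_knob (a point): Centre of the upright round black knob at the lever's end, 75 mm from the pivot axis, 70 mm above the table. Diameter 15 to 18 mm, from 48 to 92 mm above the table; the flat lever bar below it spans 40 to 48 mm. Two 6 mm stop pins for the bar, 36 mm from the pivot, reach 46 mm above the table.
- carriage (a joint): Travel of the slide (follower carriage) along the station's x, m. 0 = drawn back (so at the start), 0.060 = fully home at the far stop. With the cam locked it moves only about 8 mm before its roller meets the cam. Stays where left; takes about 2 to 4 N to push.
- push_plate (a point): Centre of the near face (towards the station's -x) of the slide's upright white push plate: 56 mm wide, 7 mm thick, 32 to 78 mm above the table; this point is 58 mm above the table. Ahead of it lies the slide's white deck, 84 mm wide, top at 32 mm; behind it only the base plate (top at 16 mm) and rail (top at 27 mm).
- nest (a point): Centre of the dish nest on the slide's deck, on the deck surface (32 mm above the table), 125 mm ahead of the push plate's near face: a black ring 75 mm outside, 67 mm inside, 6 mm high.
- dish: Loose round culture dish, 64 mm in diameter, 14 mm high, lying in the nest with a little play. Origin at the centre of its underside.
- spare_dish: Loose spare culture dish of the same kind, 64 x 64 x 14 mm, on the table to the right of the station. Origin at the centre of its underside. To be left alone.
- dropper: Loose amber dropper bottle with a black rubber top, 31 mm in diameter, 86 mm tall, on the table to the right of the station. Origin at the centre of its underside. To be left alone.
- vial: Loose brown stain vial with a black cap, 27 mm in diameter, 61 mm tall, on the table to the left of the station, outside the sweep of the lever. Origin at the centre of its underside. To be left alone.
- slide_pack: Loose green carton of microscope slides, 78 x 28 x 20 mm, lying on the table to the left of the station. Origin at the centre of its underside. To be left alone.
Things that resemble listed ones, but are neither listed nor needed, are in the scene too. What is shaped like the dish but orange is not meant.

How it is judged:
By the outcome, as a careful person would: the job done as asked, in the order asked, and still so for the second after the job is handed in, with the robot touching nothing.
It also fails if it takes over 72 s, if anything falls off the work surface, if the arm or the gripper's body presses on something with over 40 N, if the wrist force passes 120 N, or if a joint passes its speed limit or range.

ROBOT

A 6-joint arm with a two-finger parallel gripper is mounted at the origin on a cart in front of the work surface, level with it; the furniture and walls round the work are solid. World frame = base frame: x ahead of the robot, y to its left, z up, the work surface at z = 0. Lengths are in m, angles in rad, forces in N, time in s.
With the tool pointing down it reaches from about 0.225 to 0.875 m from the base axis. Payload 3.4 kg.
Tool frame: the origin (TCP) lies between the finger pads; the fingertips stand 17 mm ahead of it and the grasp point (between the pads) lies 2 mm behind it; z points along the fingers, y is the line along which they close (so a half turn about z gives the same grasp; the last joint's range is limited). The gripper opens to 85 mm and grips with 20 to 120 N. Pads are 22 mm wide; open, the fingers measure 114 mm over their backs; the gripper's body (76 mm by 85 mm) begins 54 mm behind the grasp point. The pads swing forward as they close: fully open they stand 13 mm farther back than shut.
Start: joints at [1.048, 0.276, 1.505, -0, 1.361, -0.121], TCP at [0.225, 0.529, 0.248] pointing down, gripper open.
Joint ranges: [-2.89, 2.89], [-0.75, 2.08], [0.22, 2.7], [-1.18, 4.32], [0.11, 2.71], [-2.7, 2.7]. Speed limits (rad/s): [2.57, 2.57, 3.14, 3.14, 3.14, 3.14].

INTERFACE

Orientations are given as a 3x3 rotation matrix whose columns are the frame's x, y, z axes.
In Python, from cell import status, viewer, order gives the robot as it stands.
- The arm moves only by the shell command python3 -m crank 'ROWS' [FORCE]. ROWS is JSON, a list that holds one entry, the list of rows, each a list of 7 numbers: the shift along the tool's x, y, z scaled (see below), then the turn, a rotation vector about the tool's x, y, z scaled (see below), then the closure, from 0 (fully open) to 1 (shut). A call has exactly 10 rows; each row is the pose to reach, as a shift and turn from the pose commanded when the call began, along the tool's axes at that moment; what a row does not reach only later rows make up. The controller multiplies each number of a shift by 0.4 m and each number of a turn by 1.5 rad. A row lasts 1/8 s, in which the tool goes at most 62.5 mm and 10.7 degrees, less where a joint would pass 70% of its speed; a pose out of reach is approached as far as the arm can. A call with a number of a shift or a turn outside -1 to 1 is refused whole. A call with a gripper value outside its range is refused whole. The fingers move at their own pace and stop on an object; FORCE is the grip in N (left out, the last holds). Time passes only in rows, so rows that repeat a pose let the fingers close, or fill a call up. It gives the time, the measured TCP pose, the force, the opening and the grip force at its end, in the units of the state.
- status.get_state(): the state, without advancing time (a new reading comes with each control period).
- viewer.snapshot(name): name is "scene" or "top" or "wrist"; returns a dict with "color" (400x640x3 uint8, blue, green, red), "fx", "fy", "cx", "cy" (pixels), "T" (4x4, takes a point from camera to world coordinates); the wrist camera has in their place "tool_from_camera" (4x4, takes a point from camera to tool coordinates, whose origin is the TCP and whose axes are the flange's). Camera axes: x right, y up, looking along -z (the intrinsics and any distortion apply to the point x, -y, -z); pixel columns grow to the right and rows downward; lengths in m; the calibration is good to about 2 mm. A picture is of the moment at which its call begins: read the wrist's pose just before it. There is no depth.
- order.close_job(): hands the job in; it is judged then, once.
The state is a dict: "time_s": time; "q": joint angles; "joint_velocities": joint speeds; "joint_efforts": joint torques, N m; "tcp_pos": TCP position; "eef_rot": TCP orientation; "ft_force": force on the tool from outside, world axes, zero at the start; "wrist_torque": the same for the moment, N m; "opening": opening from 0.0 (shut) to 1.0 (fully open); "gripper_force": force on a finger pad.
Only numpy, scipy, OpenCV 4.12 (cv2) and the standard library are available. Lean on these libraries where they do the work, as an engineer would, in place of code of your own. Each camera call takes 0.05 s, during which the arm holds its last target. There are 200 camera calls.

## Working session

There is one attempt and no reset: what is moved stays moved. The work goes in short steps, Python scripts to look and compute and a shell command to move; the robot and the scene stay as the last step left them, time stands still between calls to the robot, and variables do not carry over. Pictures are saved under pics/ and viewed, at most 10 in all, crops included, and the job is handed in when it is done.

```bash
mkdir -p pics; ls; python3 - <<'E'
from cell import status, viewer
import cv2, numpy as np, pickle
s=status.get_state(); print(s['time_s'],s['tcp_pos'],np.round(s['eef_rot'],3).tolist(),s['ft_force'],s['opening'])
d={}
for n in ['scene','top']:
    v=viewer.snapshot(n); d[n]=v; cv2.imwrite(f'pics/{n}0.png',v['color']); print(n,{k:(np.round(x,3).tolist()) for k,x in v.items() if k!='color'})
pickle.dump(d,open('snap0.pkl','wb'))
E
```

```text
pics
0.0 [0.22463774 0.52877123 0.24743704] [[-0.92, 0.391, -0.001], [0.391, 0.92, -0.002], [0.0, -0.002, -1.0]] [0.48882458 0.90272057 0.37474202] 0.9964108136863352
scene {'fx': 413.841, 'fy': 413.841, 'cx': 321.434, 'cy': 200.677, 'T': [[0.626, 0.504, -0.595, -0.02], [-0.78, 0.385, -0.493, -0.447], [-0.02, 0.773, 0.634, 0.721], [0.0, 0.0, 0.0, 1.0]]}
top {'fx': 425.921, 'fy': 425.921, 'cx': 320.281, 'cy': 199.363, 'T': [[0.016, 0.994, -0.106, 0.507], [-1.0, 0.013, -0.028, 0.038], [-0.026, 0.107, 0.994, 1.167], [0.0, 0.0, 0.0, 1.0]]}
```

View pics/scene0.png

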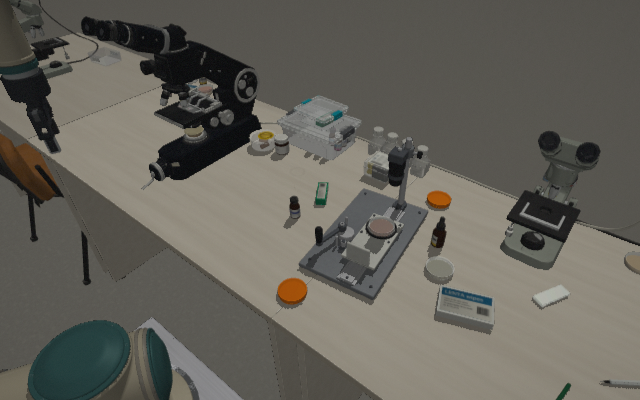

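View pics/top0.png

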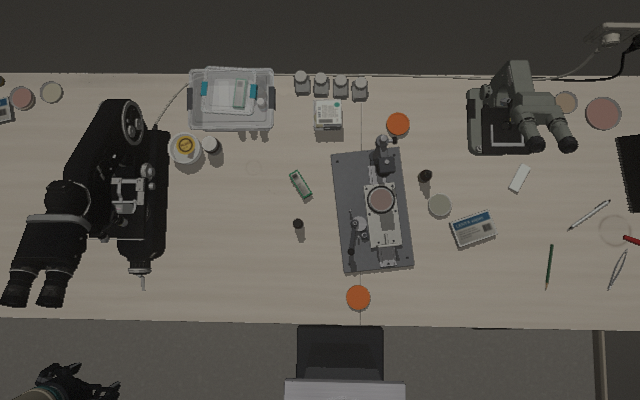

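The scene shows the station (grey plate) with the lever knob near (319,235) and the push plate near (357,252). In the top view the plate spans about (331,155) to (413,270), with the knob near (351,252), the dish at (380,200), the spare dish at (440,206), the vial at (298,224) and orange look-alikes at (398,124) and (358,297). Next I measure the plate outline and look at an enlarged crop.

```bash
cat > h.py <<'E'
import numpy as np, cv2, pickle
def ray(v,p,z):
    d=np.array([(p[0]-v['cx'])/v['fx'],-(p[1]-v['cy'])/v['fy'],-1.]); T=np.array(v['T'])
    d=T[:3,:3]@d; o=T[:3,3]; return o+d*(z-o[2])/d[2]
def proj(v,P):
    T=np.array(v['T']); c=T[:3,:3].T@(np.asarray(P)-T[:3,3])
    return np.array([v['cx']+v['fx']*c[0]/-c[2], v['cy']-v['fy']*c[1]/-c[2]])
E
python3 - <<'E'
from h import *
d=pickle.load(open('snap0.pkl','rb')); v=d['top']; im=v['color']
c=im[130:290,300:470]; cv2.imwrite('pics/topcrop.png',cv2.resize(c,None,fx=3.5,fy=3.5,interpolation=cv2.INTER_CUBIC))
hsv=cv2.cvtColor(im,cv2.COLOR_BGR2HSV)
print(im[165,345],im[255,400],im[300,430],hsv[165,345],hsv[300,430])
b=im.astype(int)
m=((b.max(2)<125)&(b[:,:,0]>=b[:,:,2]-4)).astype(np.uint8); m[:140]=0;m[285:]=0;m[:,:322]=0;m[:,420:]=0
m=cv2.morphologyEx(m,cv2.MORPH_OPEN,np.ones((3,3)))
cs,_=cv2.findContours(m,cv2.RETR_EXTERNAL,cv2.CHAIN_APPROX_NONE); k=max(cs,key=cv2.contourArea)
pts=np.array([ray(v,p[0],0.016)[:2] for p in cv2.convexHull(k)],np.float32)
print(cv2.contourArea(k),cv2.minAreaRect(pts)); r=cv2.boxPoints(cv2.minAreaRect(pts)); print(r)
print([np.round(proj(v,[*q,0.016])) for q in r])
E
```

```text
[83 83 84] [78 77 78] [121 131 138] [ 0  3 84] [ 18  31 138]
8163.0 ((0.6192137002944946, -0.06694551557302475), (0.34821000695228577, 0.1880173683166504), 7.182210445404053)
[[ 0.43472135  0.00455803]
 [ 0.45822823 -0.18198408]
 [ 0.80370605 -0.13844906]
 [ 0.78019917  0.04809305]]
[array([344., 273.]), array([414., 265.]), array([397., 138.]), array([329., 145.])]
```

View pics/topcrop.png

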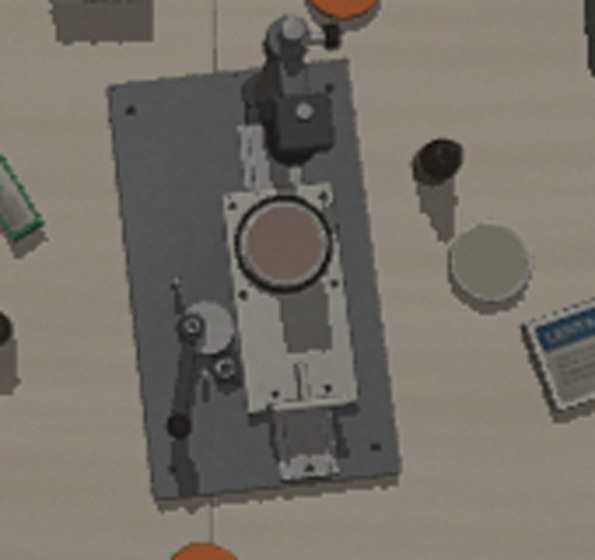

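The crop shows the plate corners at (108,87), (346,60), (399,472) and (155,500), the pivot screw at (192,326), the knob top at (179,425), the push plate top edge near (300,405) and the dish at (284,243). The automatic rectangle ran long because it took in the column, so I use the corners.

```bash
python3 - <<'E'
from h import *
d=pickle.load(open('snap0.pkl','rb')); v=d['top']; s=d['scene']
f=lambda x,y:(300+x/3.5-.4,130+y/3.5-.4)
C=np.array([ray(v,f(*p),.016)[:2] for p in [(108,87),(346,60),(399,472),(155,500)]])
L=np.array([[.167,.095],[.167,-.095],[-.157,-.095],[-.157,.095]])
print('sides',np.linalg.norm(C-np.roll(C,-1,0),axis=1))
a=L-L.mean(0);b=C-C.mean(0); th=np.arctan2((a[:,0]*b[:,1]-a[:,1]*b[:,0]).sum(),(a*b).sum())
R=np.array([[np.cos(th),-np.sin(th)],[np.sin(th),np.cos(th)]]); o=C.mean(0)-R@L.mean(0)
print('th',np.degrees(th),'o',o,'res',np.round((L@R.T+o-C)*1e3,1).tolist()); np.savez('st.npz',R=R,o=o)
for n,p,z in [('knob',(179,425),.092),('pivot',(192,326),.056),('plate top',(300,405),.078),('dish',(284,243),.046),('spare',(488,261),.014),('dropper',(440,160),.086),('vial',(0,327),.061)]:
    w=ray(v,f(*p),z); print(n,np.round(w*1e3),'station',np.round(R.T@(w[:2]-o)*1e3))
E
```

```text
sides [0.18752776 0.32105925 0.1865344  0.32203559]
th 7.128997185611128 o [ 0.60191431 -0.06956645] res [[1.1, 1.6], [1.3, -0.9], [-1.5, -2.1], [-0.8, 1.5]]
knob [493. -11.  92.] station [-101.   72.]
pivot [566. -21.  56.] station [-30.  52.]
plate top [509. -99.  78.] station [-96. -17.]
dish [630. -91.  46.] station [ 25. -24.]
spare [ 622. -251.   14.] station [  -3. -182.]
dropper [ 688. -199.   86.] station [  69. -139.]
vial [563. 121.  61.] station [-15. 194.]
```

Dish at station (25,-24) agrees with the 60 mm travel to (85,-25), so the frame is right; the push plate's near face is at about x=-100.

Things that could be mistaken:
- **Knob:** crop (179,425), i.e. top image (351,251). The dropper cap (440,160) and vial cap (0,327) are also black and round, but they are on the table.
- **Dish:** (284,243) in its ring. The spare dish is at (488,261) and the orange look-alikes at (343,0) and (205,555).

I choose the knob at the end of the lever bar and the dish in the ring. I'll move in now, aligning the tool with the station, and check from close by.

```bash
python3 -m crank '[[[-0.05,-0.06,0,0,0,0.1,1],[-0.13,-0.17,0,0,0,0.2,1],[-0.22,-0.29,0,0,0,0.32,1],[-0.32,-0.41,0,0,0,0.44,1],[-0.4,-0.51,0,0,0,0.56,1],[-0.44,-0.56,0,0,0,0.66,1],[-0.445,-0.57,0,0,0,0.698,1],[-0.445,-0.57,0,0,0,0.698,1],[-0.445,-0.57,0,0,0,0.698,1],[-0.445,-0.57,0,0,0,0.698,1]]]' 40
cat > w.py <<'E'
from h import *
from cell import status
st=np.load('st.npz'); R=st['R'];o=st['o']
def go(x,y,z):  # station mm -> scaled shift in present tool axes
    s=status.get_state(); E=np.array(s['eef_rot'])
    P=np.array([*(R@(np.array([x,y])/1e3)+o),z/1e3]); return np.round(E.T@(P-s['tcp_pos'])/0.4,4)
def rep():
    s=status.get_state(); E=np.array(s['eef_rot']); p=np.array(s['tcp_pos'])
    print('t',s['time_s'],'st',np.round(R.T@(p[:2]-o)*1e3,1),'z',round(p[2]*1e3,1),'F_st',np.round(R.T@np.array(s['ft_force'])[:2],1),np.round(s['ft_force'][2],1),'xyaw',np.degrees(np.arctan2(E[1,0],E[0,0])).round(1),'q6',round(s['q'][5],2),'open',round(s['opening'],2))
E
python3 -c "
from w import *;rep();print(go(-80,40,250))"
```

```text
time_s: 1.35
tcp_pos: [0.2994, 0.2502, 0.2482]
eef_rot: [[-0.123, 0.992, -0.0], [0.992, 0.123, 0.0], [0.0, -0.0, -1.0]]
ft_force: [0.1, -0.2, 0.2]
opening: 0.001
gripper_force: 0.0
t 1.35 st [-260.5  354.8] z 248.2 F_st [ 0.1 -0.2] 0.2 xyaw 97.1 q6 0.39 open 0.0
[-0.7865  0.4521 -0.0047]
```

```bash
python3 -m crank '[[[-0.06,0.03,0,0,0,0,1],[-0.18,0.1,0,0,0,0,1],[-0.32,0.18,0,0,0,0,1],[-0.45,0.26,0,0,0,0,1],[-0.58,0.33,0,0,0,0,1],[-0.69,0.4,0,0,0,0,1],[-0.76,0.44,0,0,0,0,1],[-0.787,0.452,0,0,0,0,1],[-0.787,0.452,0,0,0,0,1],[-0.787,0.452,0,0,0,0,1]]]' >/dev/null
python3 - <<'E'
from w import *
from cell import viewer
rep(); s=status.get_state(); v=viewer.snapshot('wrist'); T=np.eye(4);T[:3,:3]=s['eef_rot'];T[:3,3]=s['tcp_pos']
v['T']=T@np.array(v['tool_from_camera']); pickle.dump(v,open('w1.pkl','wb')); cv2.imwrite('pics/w1.png',v['color']); print(np.round(v['T'],3).tolist())
for n,P in [('knob',(-103,65,92)),('pivot',(-30,52,56)),('plate',(-100,-25,78))]:
    print(n,proj(v,[*(R@(np.array(P[:2])/1e3)+o),P[2]/1e3]))
E
```

```text
t 2.6 st [-81.1  40.6] z 248.3 F_st [ 0.6 -0.4] -0.4 xyaw 97.1 q6 -0.33 open -0.0
[[0.992, -0.118, -0.031, 0.507], [0.122, 0.955, 0.27, 0.029], [-0.002, -0.272, 0.962, 0.374], [0.0, 0.0, 0.0, 1.0]]
knob [293.71137281 160.11517974]
pivot [367.46269764 167.08253265]
plate [299.47295683 245.05911742]
```

View pics/w1.png

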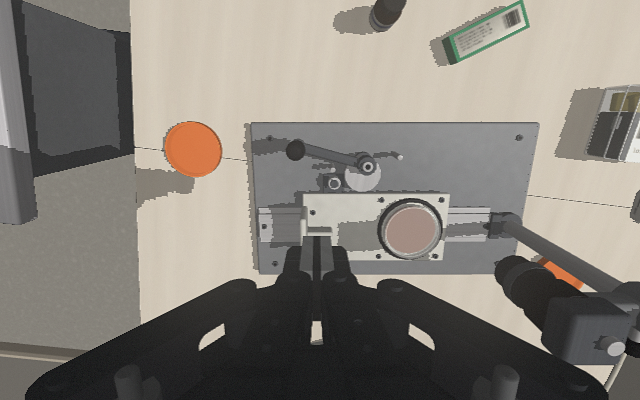

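The wrist view shows the knob (black blob, top face about (293,148)), the pivot screw at (368,166), the push plate's top bar about x=303-332 at y=232, and the dish at (411,229), with the fingers at (317,260).

```bash
python3 - <<'E'
from w import *
v=pickle.load(open('w1.pkl','rb')); im=v['color']
for n,p,z in [('knob',(294,149),.092),('pivot',(368,166),.056),('dish',(411,229),.046),('plateTL',(303,232),.078)]:
    w=ray(v,p,z); print(n,'st',np.round(R.T@(w[:2]-o)*1e3))
c=im[110:280,250:460]; cv2.imwrite('pics/w1c.png',cv2.resize(c,None,fx=3.8,fy=3.5,interpolation=cv2.INTER_CUBIC))
E
```

```text
knob st [-103.   75.]
pivot st [-29.  53.]
dish st [ 23. -20.]
plateTL st [-96. -11.]
```

View pics/w1c.png

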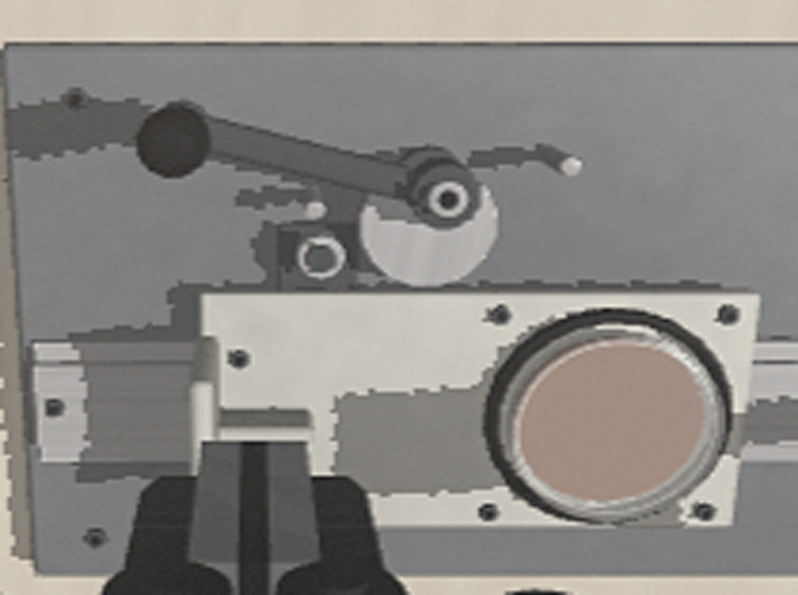

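The crop shows the lever (knob (174,140), pivot (448,200)) standing a little off its first-stop pin (315,208), at about 163° from the station's +x. I go down on the knob's -y side, clear of the push plate, with closed fingertips 56 mm above the table.

```bash
python3 -m crank '[[[0,-0.01,0.03,0,0,0,1],[0.004,-0.03,0.1,0,0,0,1],[0.004,-0.05,0.18,0,0,0,1],[0.004,-0.052,0.26,0,0,0,1],[0.004,-0.052,0.33,0,0,0,1],[0.004,-0.052,0.38,0,0,0,1],[0.004,-0.052,0.42,0,0,0,1],[0.004,-0.052,0.438,0,0,0,1],[0.004,-0.052,0.438,0,0,0,1],[0.004,-0.052,0.438,0,0,0,1]]]' >/dev/null
python3 - <<'E'
from w import *
rep()
P=np.array([-30,52.5])
for a in [180,172,164,156,148,140,132,124,116,108,101,94,87,80,73,66,60,54,49,45,42]:
    q=P+75*np.array([np.cos(np.radians(a)),np.sin(np.radians(a))]); print(a,go(q[0],q[1],73)[:2].round(3))
E
```

```text
t 3.9 st [-100.8   40.8] z 73.6 F_st [ 0.4 -0. ] 0.3 xyaw 97.0 q6 -0.35 open 0.0
180 [ 0.029 -0.011]
172 [ 0.055 -0.009]
164 [ 0.081 -0.003]
156 [0.106 0.006]
148 [0.129 0.018]
140 [0.15  0.033]
132 [0.169 0.051]
124 [0.185 0.072]
116 [0.198 0.094]
108 [0.208 0.119]
101 [0.214 0.141]
94 [0.217 0.163]
87 [0.217 0.186]
80 [0.214 0.209]
73 [0.209 0.231]
66 [0.201 0.253]
60 [0.192 0.27 ]
54 [0.182 0.287]
49 [0.171 0.3  ]
45 [0.162 0.309]
42 [0.155 0.316]
```

```bash
python3 -m crank '[[[0.029,-0.011,0,0,0,0,1],[0.055,-0.009,0,0,0,0,1],[0.081,-0.003,0,0,0,0,1],[0.106,0.006,0,0,0,0,1],[0.129,0.018,0,0,0,0,1],[0.15,0.033,0,0,0,0,1],[0.169,0.051,0,0,0,0,1],[0.185,0.072,0,0,0,0,1],[0.198,0.094,0,0,0,0,1],[0.208,0.119,0,0,0,0,1]]]' >/dev/null
python3 - <<'E'
from w import *
rep()
P=np.array([-30,52.5])
for a in [101,94,87,80,73,66,60,54,49,45,42]:
    q=P+75*np.array([np.cos(np.radians(a)),np.sin(np.radians(a))]); print(a,go(q[0],q[1],73)[:2].round(3))
E
```

```text
t 5.15 st [-53.6 124.7] z 72.7 F_st [-1.6 -1.2] -0.1 xyaw 97.0 q6 -0.16 open -0.0
101 [0.004 0.023]
94 [0.007 0.046]
87 [0.007 0.069]
80 [0.004 0.092]
73 [-0.001  0.114]
66 [-0.009  0.135]
60 [-0.018  0.153]
54 [-0.028  0.169]
49 [-0.038  0.182]
45 [-0.047  0.192]
42 [-0.054  0.199]
```

The force of about 2 N against the motion shows the lever turning. I carry on round the arc.

```bash
python3 -m crank '[[[0.004,0.023,0,0,0,0,1],[0.007,0.046,0,0,0,0,1],[0.007,0.069,0,0,0,0,1],[0.004,0.092,0,0,0,0,1],[-0.001,0.114,0,0,0,0,1],[-0.009,0.135,0,0,0,0,1],[-0.018,0.153,0,0,0,0,1],[-0.028,0.169,0,0,0,0,1],[-0.034,0.178,0,0,0,0,1],[-0.038,0.182,0,0,0,0,1]]]' >/dev/null
python3 - <<'E'
from w import *
rep()
P=np.array([-30,52.5])
for a in [49,47,45,44,43,42,41,40,38]:
    q=P+75*np.array([np.cos(np.radians(a)),np.sin(np.radians(a))]); print(a,go(q[0],q[1],73)[:2].round(3))
E
```

```text
t 6.4 st [ 20.1 108.6] z 73.2 F_st [-0.9  2. ] 0.1 xyaw 97.0 q6 -0.17 open -0.0
49 [ 0.001 -0.002]
47 [-0.003  0.003]
45 [-0.008  0.007]
44 [-0.01  0.01]
43 [-0.012  0.012]
42 [-0.015  0.014]
41 [-0.017  0.016]
40 [-0.02   0.018]
38 [-0.025  0.023]
```

Close to the far stop now, so I press on slowly over the last degrees.

```bash
python3 -m crank '[[[-0.002,0.002,0,0,0,0,1],[-0.004,0.004,0,0,0,0,1],[-0.006,0.006,0,0,0,0,1],[-0.008,0.007,0,0,0,0,1],[-0.01,0.009,0,0,0,0,1],[-0.011,0.01,0,0,0,0,1],[-0.012,0.012,0,0,0,0,1],[-0.012,0.012,0,0,0,0,1],[-0.012,0.012,0,0,0,0,1],[-0.012,0.012,0,0,0,0,1]]]' | grep ft_; python3 -c "
from w import *;rep()"
```

```text
ft_force: [-2.4, 0.6, 1.6]
t 7.65 st [ 24.  103.6] z 73.0 F_st [-2.3  0.9] 1.6 xyaw 97.0 q6 -0.18 open 0.0
```

```bash
python3 -m crank '[[[-0.002,0.001,0,0,0,0,1],[-0.004,0.002,0,0,0,0,1],[-0.006,0.003,0,0,0,0,1],[-0.008,0.004,0,0,0,0,1],[-0.01,0.005,0,0,0,0,1],[-0.012,0.006,0,0,0,0,1],[-0.012,0.006,0,0,0,0,1],[-0.012,0.006,0,0,0,0,1],[-0.012,0.006,0,0,0,0,1],[-0.012,0.006,0,0,0,0,1]]]' | grep ft_; python3 -c "
from w import *;rep()"
```

```text
ft_force: [-5.3, 6.3, 2.5]
t 8.9 st [ 25.3 101.2] z 73.0 F_st [-4.4  6.9] 2.5 xyaw 97.0 q6 -0.18 open -0.0
```

```bash
python3 -m crank '[[[-0.003,0.001,0,0,0,0,1],[-0.006,0.002,0,0,0,0,1],[-0.009,0.003,0,0,0,0,1],[-0.01,0.004,0,0,0,0,1],[-0.01,0.004,0,0,0,0,1],[-0.01,0.004,0,0,0,0,1],[-0.01,0.004,0,0,0,0,1],[-0.01,0.004,0,0,0,0,1],[-0.01,0.004,0,0,0,0,1],[-0.01,0.004,0,0,0,0,1]]]' | grep ft_; python3 - <<'E'
from w import *
rep()
from cell import viewer
v=viewer.snapshot('top'); cv2.imwrite('pics/t2.png',cv2.resize(v['color'][130:290,300:470],None,fx=3.5,fy=3.5,interpolation=cv2.INTER_CUBIC))
E
```

```text
ft_force: [-8.3, 14.2, 7.0]
t 10.15 st [ 25.4 100.8] z 73.0 F_st [-6.5 15.1] 7.0 xyaw 96.9 q6 -0.19 open 0.0
```

The force rose to 16 N with no further motion, so the lever is at the far stop. I retreat, rise and cross to behind the push plate.

```bash
python3 -m crank '[[[0.04,-0.02,0,0,0,0,1],[0.08,-0.04,0,0,0,0,1],[0.08,-0.05,-0.08,0,0,0,1],[0.06,-0.1,-0.18,0,0,0,1],[-0.03,-0.18,-0.22,0,0,0,1],[-0.12,-0.26,-0.22,0,0,0,1],[-0.21,-0.34,-0.22,0,0,0,1],[-0.28,-0.4,-0.22,0,0,0,1],[-0.31,-0.42,-0.22,0,0,0,1],[-0.31,-0.42,-0.22,0,0,0,1]]]' | grep ft_; python3 - <<'E'
from w import *
rep(); print(go(-140,-25,57))
from cell import viewer
v=viewer.snapshot('top'); cv2.imwrite('pics/t3.png',cv2.resize(v['color'][130:290,300:470],None,fx=3.5,fy=3.5,interpolation=cv2.INTER_CUBIC))
E
```

```text
ft_force: [-0.8, 0.0, 0.2]
t 11.45 st [-139.9  -29.2] z 161.3 F_st [-0.8  0.1] 0.2 xyaw 96.9 q6 -0.51 open -0.0
[ 0.0106 -0.0007  0.2607]
```

View pics/t3.png

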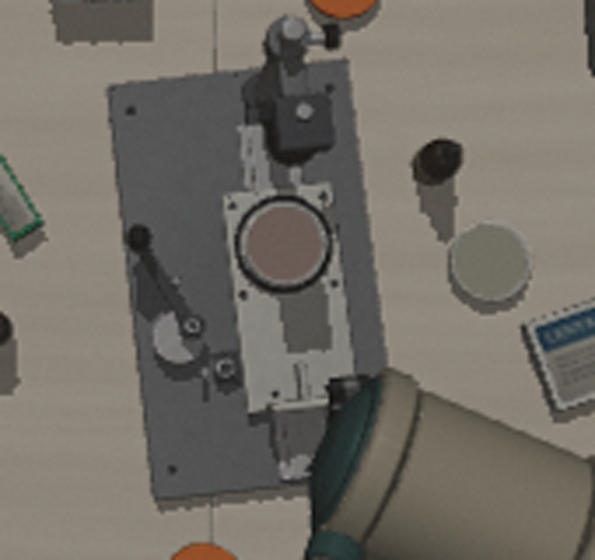

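The lever now points to (139,236) with its pivot at (192,326), at the far stop, and the cam bulges away from the slide. The slide is still drawn back and the dish is in its ring. I descend behind the plate.

```bash
python3 -m crank '[[[0.005,0,0.03,0,0,0,1],[0.01,0,0.08,0,0,0,1],[0.01,0,0.14,0,0,0,1],[0.01,0,0.19,0,0,0,1],[0.01,0,0.23,0,0,0,1],[0.01,0,0.255,0,0,0,1],[0.01,0,0.26,0,0,0,1],[0.01,0.02,0.26,0,0,0,1],[0.01,0.04,0.26,0,0,0,1],[0.01,0.05,0.26,0,0,0,1]]]' | grep ft_; python3 - <<'E'
from w import *
rep()
E
```

```text
ft_force: [-0.0, -0.5, -0.5]
t 12.75 st [-118.7  -25.1] z 57.6 F_st [-0.1 -0.5] -0.5 xyaw 97.0 q6 -0.48 open 0.0
```

```bash
python3 -m crank '[[[0,0.008,0,0,0,0,1],[0,0.018,0,0,0,0,1],[0,0.031,0,0,0,0,1],[0,0.045,0,0,0,0,1],[0,0.059,0,0,0,0,1],[0,0.073,0,0,0,0,1],[0,0.087,0,0,0,0,1],[0,0.1,0,0,0,0,1],[0,0.112,0,0,0,0,1],[0,0.12,0,0,0,0,1]]]' | grep ft_; python3 - <<'E'
from w import *
rep()
E
```

```text
ft_force: [-1.6, 0.7, 2.4]
t 14.0 st [-71.8 -24.7] z 57.1 F_st [-1.5  0.9] 2.4 xyaw 97.0 q6 -0.44 open 0.0
```

```bash
python3 -m crank '[[[0,0.006,0,0,0,0,1],[0,0.012,0,0,0,0,1],[0,0.018,0,0,0,0,1],[0,0.024,0,0,0,0,1],[0,0.029,0,0,0,0,1],[0,0.034,0,0,0,0,1],[0,0.038,0,0,0,0,1],[0,0.042,0,0,0,0,1],[0,0.046,0,0,0,0,1],[0,0.049,0,0,0,0,1]]]' | grep ft_; python3 - <<'E'
from w import *
rep()
E
```

```text
ft_force: [-4.0, 0.8, 3.7]
t 15.25 st [-52.9 -24.8] z 57.0 F_st [-3.9  1.3] 3.7 xyaw 97.0 q6 -0.43 open -0.0
```

```bash
python3 -m crank '[[[0,0.003,0,0,0,0,1],[0,0.006,0,0,0,0,1],[0,0.009,0,0,0,0,1],[0,0.012,0,0,0,0,1],[0,0.015,0,0,0,0,1],[0,0.017,0,0,0,0,1],[0,0.017,0,0,0,0,1],[0,0.017,0,0,0,0,1],[0,0.017,0,0,0,0,1],[0,0.017,0,0,0,0,1]]]' | grep ft_; python3 - <<'E'
from w import *
rep()
E
```

```text
ft_force: [-17.7, -3.8, 14.4]
t 16.5 st [-52.8 -24.7] z 57.0 F_st [-18.   -1.5] 14.4 xyaw 97.1 q6 -0.42 open -0.0
```

The slide stayed put at 18 N after about 61 mm of travel, so it is home. Before the return push I check in the earlier picture where the arm hangs relative to the column camera.

View pics/t2.png

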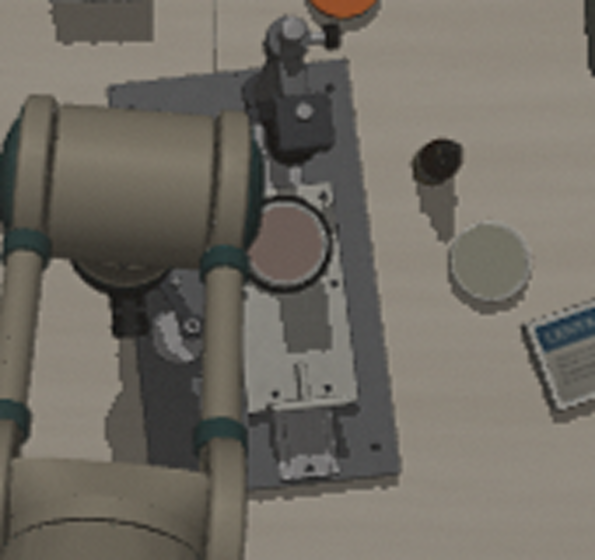

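At TCP (25,101) the wrist barrel's edge reaches crop x=260, not far from the column camera at (300,120). Pushing from the inner side with closed fingers would bring the wrist too near it. Instead I'll straddle the knob with half-open fingers and turn the tool along with the lever. First I leave the plate.

```bash
python3 -m crank '[[[0,-0.06,0,0,0,0,1],[0,-0.1,-0.03,0,0,0,1],[0.02,-0.1,-0.15,0,0,0.05,0.53],[0.08,-0.1,-0.26,0,0,0.15,0.53],[0.15,-0.1,-0.3,0,0,0.27,0.53],[0.22,-0.08,-0.3,0,0,0.39,0.53],[0.26,-0.02,-0.3,0,0,0.51,0.53],[0.275,0.05,-0.3,0,0,0.63,0.53],[0.275,0.12,-0.3,0,0,0.73,0.53],[0.275,0.15,-0.3,0,0,0.745,0.53]]]' | grep ft_; python3 - <<'E'
from w import *
from cell import viewer
rep(); print(go(37,85,180))
v=viewer.snapshot('top'); cv2.imwrite('pics/t4.png',cv2.resize(v['color'][130:290,300:470],None,fx=3.5,fy=3.5,interpolation=cv2.INTER_CUBIC))
s=status.get_state(); v=viewer.snapshot('wrist'); T=np.eye(4);T[:3,:3]=s['eef_rot'];T[:3,3]=s['tcp_pos']
v['T']=T@np.array(v['tool_from_camera']); pickle.dump(v,open('w2.pkl','wb')); cv2.imwrite('pics/w2.png',v['color'])
for n,P in [('knob',(37,85,92))]:
    print(n,proj(v,[*(R@(np.array(P[:2])/1e3)+o),P[2]/1e3]))
E
```

```text
ft_force: [-0.2, -0.2, -0.7]
t 17.75 st [16.6 84.8] z 177.8 F_st [-0.3 -0.1] -0.7 xyaw 33.0 q6 0.91 open 0.47
[ 0.0462  0.0218 -0.0054]
knob [328.64746487 184.09204358]
```

View pics/w2.png

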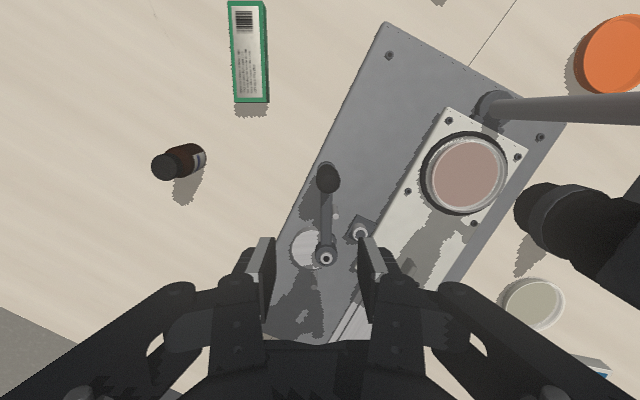

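The wrist view shows the knob top at (329,181) (predicted (328.6,184)), the slide home with its roller (360,232) past the cam, and the dish (463,174) in its ring. I centre over the knob and descend with the fingers straddling it.

```bash
python3 -m crank '[[[0.02,0.01,0,0,0,0,0.53],[0.046,0.02,0.02,0,0,0,0.53],[0.046,0.02,0.06,0,0,0,0.53],[0.046,0.02,0.11,0,0,0,0.53],[0.046,0.02,0.16,0,0,0,0.53],[0.046,0.02,0.2,0,0,0,0.53],[0.046,0.02,0.23,0,0,0,0.53],[0.046,0.02,0.255,0,0,0,0.53],[0.046,0.02,0.262,0,0,0,0.53],[0.046,0.02,0.262,0,0,0,0.53]]]' | grep ft_; python3 - <<'E'
from w import *
rep()
P=np.array([-30,52.5])
for i,a in enumerate([33,40,48,56,64,72,80,88,95,102]):
    q=P+75*np.array([np.cos(np.radians(a)),np.sin(np.radians(a))]); print(a,go(q[0],q[1],73).round(3),'turn',round(-np.radians(a-33)/1.5,3))
E
```

```text
ft_force: [-0.4, 0.4, -0.4]
t 19.1 st [34.8 85.7] z 72.4 F_st [-0.3  0.5] -0.4 xyaw 33.0 q6 0.92 open 0.47
33 [ 0.004 -0.019 -0.001] turn -0.0
40 [-0.    -0.042 -0.001] turn -0.081
48 [-0.008 -0.067 -0.001] turn -0.175
56 [-0.02  -0.09  -0.001] turn -0.268
64 [-0.035 -0.112 -0.001] turn -0.361
72 [-0.052 -0.131 -0.001] turn -0.454
80 [-0.072 -0.148 -0.002] turn -0.547
88 [-0.094 -0.162 -0.002] turn -0.64
95 [-0.115 -0.171 -0.002] turn -0.721
102 [-0.137 -0.178 -0.002] turn -0.803
```

```bash
python3 -m crank '[[[0.004,-0.019,0,0,0,0,0.53],[0,-0.042,0,0,0,-0.08,0.53],[-0.008,-0.067,0,0,0,-0.175,0.53],[-0.02,-0.09,0,0,0,-0.27,0.53],[-0.035,-0.112,0,0,0,-0.36,0.53],[-0.052,-0.131,0,0,0,-0.455,0.53],[-0.072,-0.148,0,0,0,-0.545,0.53],[-0.094,-0.162,0,0,0,-0.64,0.53],[-0.115,-0.171,0,0,0,-0.72,0.53],[-0.137,-0.178,0,0,0,-0.8,0.53]]]' | grep ft_; python3 - <<'E'
from w import *
rep()
P=np.array([-30,52.5])
for i,a in enumerate([109,116,124,132,140,148,155,162,168,172,176,180,184]):
    q=P+75*np.array([np.cos(np.radians(a)),np.sin(np.radians(a))]); print(a,go(q[0],q[1],73).round(3),'turn',round(-np.radians(a-102)/1.5,3))
E
```

```text
ft_force: [1.2, -0.3, -1.1]
t 20.35 st [-44.7 126.2] z 73.2 F_st [ 1.2 -0.5] -1.1 xyaw 102.0 q6 -0.24 open 0.47
109 [-0.005 -0.025  0.   ] turn -0.081
116 [-0.012 -0.047  0.   ] turn -0.163
124 [-0.023 -0.07   0.   ] turn -0.256
132 [-0.037 -0.092  0.   ] turn -0.349
140 [-0.054 -0.112  0.   ] turn -0.442
148 [-0.074 -0.129  0.   ] turn -0.535
155 [-0.093 -0.142  0.   ] turn -0.617
162 [-0.114 -0.152  0.   ] turn -0.698
168 [-0.132 -0.158  0.   ] turn -0.768
172 [-0.145 -0.162  0.   ] turn -0.814
176 [-0.158 -0.164  0.   ] turn -0.861
180 [-0.171 -0.166  0.   ] turn -0.908
184 [-0.184 -0.166  0.   ] turn -0.954
```

The lever follows (about 1.3 N). I continue to just short of the first stop.

```bash
python3 -m crank '[[[-0.005,-0.025,0,0,0,-0.08,0.53],[-0.012,-0.047,0,0,0,-0.165,0.53],[-0.023,-0.07,0,0,0,-0.255,0.53],[-0.037,-0.092,0,0,0,-0.35,0.53],[-0.054,-0.112,0,0,0,-0.44,0.53],[-0.074,-0.129,0,0,0,-0.535,0.53],[-0.093,-0.142,0,0,0,-0.615,0.53],[-0.114,-0.152,0,0,0,-0.7,0.53],[-0.132,-0.158,0,0,0,-0.77,0.53],[-0.145,-0.162,0,0,0,-0.815,0.53]]]' | grep ft_; python3 - <<'E'
from w import *
rep()
P=np.array([-30,52.5])
for i,a in enumerate([172,174,176,178,180,182,184,186]):
    q=P+75*np.array([np.cos(np.radians(a)),np.sin(np.radians(a))]); print(a,go(q[0],q[1],73).round(3),'turn',round(-np.radians(a-172)/1.5,3))
E
```

```text
ft_force: [1.3, 1.5, -0.0]
t 21.6 st [-104.5   63.1] z 73.3 F_st [1.5 1.3] -0.0 xyaw 171.9 q6 -1.61 open 0.47
172 [-0.001 -0.     0.001] turn -0.0
174 [-0.002 -0.007  0.001] turn -0.023
176 [-0.003 -0.013  0.001] turn -0.047
178 [-0.004 -0.02   0.001] turn -0.07
180 [-0.006 -0.026  0.001] turn -0.093
182 [-0.008 -0.032  0.001] turn -0.116
184 [-0.01  -0.038  0.001] turn -0.14
186 [-0.012 -0.045  0.001] turn -0.163
```

```bash
python3 -m crank '[[[-0.002,-0.007,0,0,0,-0.02,0.53],[-0.003,-0.013,0,0,0,-0.04,0.53],[-0.004,-0.018,0,0,0,-0.06,0.53],[-0.005,-0.022,0,0,0,-0.08,0.53],[-0.006,-0.026,0,0,0,-0.09,0.53],[-0.007,-0.029,0,0,0,-0.1,0.53],[-0.008,-0.032,0,0,0,-0.11,0.53],[-0.008,-0.032,0,0,0,-0.11,0.53],[-0.008,-0.032,0,0,0,-0.11,0.53],[-0.008,-0.032,0,0,0,-0.11,0.53]]]' | grep ft_; python3 - <<'E'
from w import *
rep()
E
```

```text
ft_force: [0.3, 1.2, 0.1]
t 22.85 st [-106.2   49.7] z 72.2 F_st [0.4 1.1] 0.1 xyaw -178.8 q6 -1.8 open 0.47
```

```bash
python3 -m crank '[[[0,-0.004,0,0,0,0,0.53],[0,-0.008,0,0,0,0,0.53],[0,-0.012,0,0,0,0,0.53],[0,-0.015,0,0,0,0,0.53],[0,-0.018,0,0,0,0,0.53],[0,-0.02,0,0,0,0,0.53],[0,-0.02,0,0,0,0,0.53],[0,-0.02,0,0,0,0,0.53],[0,-0.02,0,0,0,0,0.53],[0,-0.02,0,0,0,0,0.53]]]' | grep ft_; python3 - <<'E'
from w import *
rep()
E
```

```text
ft_force: [1.6, 19.4, 2.3]
t 24.1 st [-106.8   47.2] z 72.0 F_st [ 4. 19.] 2.3 xyaw -179.0 q6 -1.82 open 0.47
```

19 N with the tool standing at y=47 as predicted for the first stop. I centre the fingers on the knob, so as not to drag it, then rise and look.

```bash
python3 -m crank '[[[0,0.015,0,0,0,0,0.53],[0,0.03,0,0,0,0,0.53],[0,0.043,0,0,0,0,0.53],[0,0.043,-0.01,0,0,0,0.53],[0,0.043,-0.06,0,0,0,0.53],[0,0.043,-0.14,0,0,0,0.53],[0,0.043,-0.24,0,0,0,0.53],[0,0.043,-0.34,0,0,0,0.53],[0.05,0.043,-0.42,0,0,0,0.53],[0.1,0.043,-0.44,0,0,0,0.53]]]' | grep ft_; python3 -m crank '[[[0.08,0,0,0,0,0,0.53],[0.16,0,0,0,0,0,0.53],[0.26,0,0,0,0,0,0.53],[0.36,0,0,0,0,0,0.53],[0.42,0,0,0,0,0,0.53],[0.44,0,0,0,0,0,0.53],[0.44,0,0,0,0,0,0.53],[0.44,0,0,0,0,0,0.53],[0.44,0,0,0,0,0,0.53],[0.44,0,0,0,0,0,0.53]]]' | grep ft_
python3 - <<'E'
from w import *
from cell import viewer
rep()
v=viewer.snapshot('top'); cv2.imwrite('pics/t5.png',cv2.resize(v['color'][130:290,300:470],None,fx=3.5,fy=3.5,interpolation=cv2.INTER_CUBIC))
E
```

```text
ft_force: [-0.4, 0.2, -0.6]
ft_force: [-0.3, 0.4, 0.7]
t 26.6 st [-319.5   81.1] z 248.2 F_st [-0.2  0.4] 0.7 xyaw -178.8 q6 -1.95 open 0.47
```

View pics/t5.png

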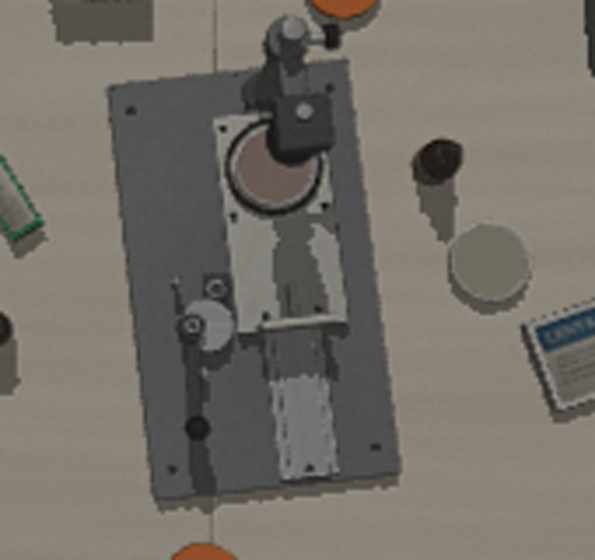

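The picture shows the job done:
- **Lever:** the knob at (197,428) is back on the first stop.
- **Lock:** the cam disc stands behind the roller at (216,288).
- **Slide:** the push plate has gone from row 405 to 325, about 60 mm.
- **Dish and surroundings:** the dish at (274,166) lies in its ring, and the dropper, spare dish, vial and carton are where they were.

```bash
python3 -c "
from cell import order;print(order.close_job())"
```

```text
the job is handed in; nothing more can be done
None
```

The job is handed in after about 27 s of robot time: slide fully home with the dish in its nest, lever back on its first stop with the cam behind the roller, and the surrounding items visible in the last picture unmoved.

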